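Weigh a jar on the beam balance

ROBOT

A 6-joint arm with a two-finger parallel gripper is mounted at the origin on a cart in front of the work surface, level with it; the furniture and walls round the work are solid. World frame = base frame: x ahead of the robot, y to its left, z up, the work surface at z = 0. Lengths are in mm, angles in rad, forces in N, time in s.
With the tool pointing down it reaches from about 250 to 850 mm from the base axis. Payload 12.5 kg.
Tool frame: the origin (TCP) lies at the very end of the fingers, on their centre line; the grasp point (between the pads) lies bot.pinch_z behind it (bot.pinch_z is the distance from the TCP to the grasp point, in mm); z points along the fingers, y is the line along which they close (so a half turn about z gives the same grasp; the last joint's range is limited). The gripper opens to 93 mm and grips with 3 to 60 N. Pads are 15 mm wide; open, the fingers measure 128 mm over their backs; the gripper's body (75 mm by 188 mm) begins 65 mm behind the grasp point.
Start: joints at [1.115, 0.351, 1.652, -0, 1.139, -0.085], TCP at [199.267, 512.618, 218.633] pointing down, gripper open.
Joint ranges: [-2.75, 2.75], [-0.79, 2.1], [0.01, 2.65], [-1.57, 4.71], [0.07, 3.14], [-2.87, 2.87]. Speed limits (rad/s): [2.22, 2.22, 2.79, 3.14, 3.14, 3.14].

INTERFACE

Orientations are given as a rotation vector (axis times angle).
In Python, from station import sense, viewer, bot gives the robot as it stands.
- The arm moves only by the tool arm_command, never from a script. Its argument "rows" is a list of rows, each a list of 2 entries, a list of its own where there are three numbers: the shift along the tool's x, y, z in mm, then the turn, a rotation vector about the tool's x, y, z in rad. A call has 1 to 20 rows; each row shifts and turns the commanded pose from where the row before left it, along the tool's axes as they then stand; what a row does not reach is not made up. A row lasts 1/10 s, in which the tool goes at most 50 mm and 8.59 degrees, less where a joint would pass 70% of its speed; a pose out of reach is approached as far as the arm can. A call with a gripper value outside its range is refused whole. "claw" is the gripper command: -1 is shut, 1 is fully open, values between are in proportion, set as the call begins (left out, the last holds). The fingers move at their own pace and stop on an object; "grip_force" is the grip in N (left out, the last holds). Time passes only in rows, so rows that do not move let the fingers close. It gives the time, the measured TCP pose, the force, the opening and the grip force at its end, in the units of the state.
- sense(): the state, without advancing time (a new reading comes with each control period).
- viewer.snapshot(name): name is "scene" or "top"; returns (picture, depth): 480x640x3 uint8, red, green, blue; 480x640 float32, mm along the optical axis (not along the pixel's ray), 0 where there is no reading.
- viewer.camera_params(name): a dict with "camera_matrix" (3x3 intrinsics, pixels), "k1" (the pictures are not rectified: a ray, as slopes to the right and down, at radius r is drawn at 1 + k1 r^2 times it, then the intrinsics apply), "rvec" (rotation vector, rad) and "tvec" (3), from world to camera coordinates, as OpenCV has them. Camera axes: x right, y down, z forward; pixel columns grow to the right and rows downward; lengths in mm; the calibration is good to about 2 mm. A picture is of the moment at which its call begins. camera_params takes no time and is no camera call.
- bot.hand_in(): hands the job in; it is judged then, once.
The state is a dict: "time": time; "joint_positions": joint angles; "qvel": joint speeds; "joint_torque": joint torques, N m; "tool_pos": TCP position; "eef_rot": TCP orientation; "ft_force": force on the tool from outside, world axes, zero at the start; "moment": the same for the moment, N m; "finger_gap": finger opening in mm; "gripper_force": force on a finger pad.
Only numpy, scipy, OpenCV 4.12 (cv2) and the standard library are available. Lean on these libraries where they do the work, as an engineer would, in place of code of your own. Each camera call takes 0.05 s, during which the arm holds its last target. There are 200 camera calls.

TASK

Weigh the small white jar with the blue cap: stand it upright in the pan of the beam balance and let go of it. Then slide the brass counterpoise along the beam until the beam comes to rest level, with nothing but the jar loading the balance, and leave the other jar and the crucible where they are.

Things in the scene. Friction and masses are not known exactly. Their poses are not given: they have to be found in the camera images.
- balance: fixed stand of the beam balance, grey base 220 x 70 mm. Origin on the work surface below the pivot of the beam; its x axis runs along the beam from the pan (-x side) to the counterpoise (+x side), z up. The pivot is 60 mm above the work surface, between two aluminium cheeks whose tops are 72 mm high; a white index post 84 mm high with a red centre mark stands at x = +192 mm, and the red tip of the beam points at that mark when level.
- beam (a joint): tilt of the steel beam (bar 8 mm wide, 14 mm high) in rad: 0 level, positive = counterpoise end down, negative = pan down; stops at -0.10 and +0.10. A spring pivot with damping: between the stops, moving the counterpoise outward by 1 mm raises the angle by about 0.005; it settles in about 1 s. The stand starts with the counterpoise end down on its stop; with the jar in the pan and the counterpoise still near its start the pan is down on its stop.
- poise (a joint): position of the brass counterpoise along the beam in m, 0 (innermost, 50 mm from the pivot) to 0.10 (outermost); it stays where it is left and slides with about 1 N. It always starts too far in: the balance point lies further out (0.03 to 0.09), depending on the hidden weight of the jar.
- poise_knob (a point): centre (half-way up) of the upright round brass knob on the counterpoise: diameter 24 mm, 38 mm tall; below it is a brass saddle 26 mm along the beam, 30 mm across and 26 mm high that rides on the beam. With the beam level the knob's centre is 93 mm above the work surface, saddle top 74 mm, knob top 112 mm; these rise and fall with the beam.
- pan_floor (a point): centre of the floor of the round steel pan, 85 mm from the pivot on the -x side of the balance; inner diameter about 78 mm at the floor, rim 4 mm above the floor. The floor stays horizontal (parallel linkage); it is 76 mm above the work surface when the beam is level and moves up and down 8.5 mm between the stops. About 1 to 3 N presses it down to its stop.
- jar_mid (a point): centre (half-way up) of the small white jar with blue cap: round, diameter 52 mm, 60 mm tall (cap the top 11 mm, diameter 48 mm), 0.1 to 0.17 kg; it stands upright on the work surface at the start.
- jar_black_cap: bystander: larger white jar with black cap, diameter 62 mm, 72 mm tall, origin at the centre of its underside. Leave it alone.
- crucible: bystander: small grey melting dish, diameter 51 mm, 24 mm tall, origin at the centre of its underside. Leave it alone.
Things that resemble listed ones, but are neither listed nor needed, are in the scene too. Leave any pink or red look-alike of the part that bears jar_mid alone.

How it is judged (in metres and radians):
On the way, in this order (a step that is already met when the one before it is completed fails the run):
1. the blue-capped jar stands in the pan, let go (horizontal distance between jar_mid and pan_floor below 0.02 m and z of jar_mid in the frame of pan_floor between 0.024 and 0.036 m and angle between jar_mid's own z axis and vertical below 0.15 rad and contact force between the fingers and anything else below 0.1 N), for 0.5 s.
2. then the beam is brought level by the counterpoise (value of joint beam between -0.03 and 0.03 rad), for 0.3 s.
At the end, for the whole second after the job is handed in: The blue-capped jar stands upright (within 0.15 rad) on the floor of the pan, its centre within 20 mm of the pan's centre, and the beam is at rest within 0.03 rad of level (the counterpoise within about 6 mm of the balance point) (all of step 2 and horizontal distance between jar_mid and pan_floor below 0.02 m and z of jar_mid in the frame of pan_floor between 0.024 and 0.036 m and angle between jar_mid's own z axis and vertical below 0.15 rad and velocity of joint beam between -0.05 and 0.05 rad/s); the robot touches nothing.
It fails at once if the black-capped jar is moved by more than 40 mm (distance of jar_black_cap from where it was at the start of the episode above 0.04 m).
It fails at once if the crucible is moved by more than 40 mm (distance of crucible from where it was at the start of the episode above 0.04 m).
It fails at once if the blue-capped jar is tipped over (angle between jar_mid's own z axis and vertical above 0.7 rad).
It also fails if it takes over 64 s, if anything falls off the work surface, if the arm or the gripper's body presses on something with over 40 N, if the wrist force passes 120 N, or if a joint passes its speed limit or range.

## Working session

There is one attempt and no reset: what is moved stays moved. The work goes in short steps, Python scripts to look and compute and a tool call to move; the robot and the scene stay as the last step left them, time stands still between calls to the robot, and variables do not carry over. Pictures are saved under pics/ and viewed, at most 10 in all, crops included, and the job is handed in when it is done.

Besides the shell and the picture viewer there is one more tool, called after ">>>" as name(argument=value, ...), one argument or row to a line, values as JSON. arm_command: Moves the arm, as the interface text tells. Its arguments: {"type":"object","properties":{"rows":{"type":"array"},"claw":{"type":"number"},"grip_force":{"type":"number"}},"required":["rows"]}

```bash
mkdir -p pics; ls
cat > h.py <<'E'
import numpy as np, cv2
from station import sense, viewer, bot
def cam(n):
    p=viewer.camera_params(n); R=cv2.Rodrigues(np.array(p["rvec"],float))[0]
    return np.array(p["camera_matrix"],float),float(p["k1"]),R,np.array(p["tvec"],float).ravel()
def ray(n,uv):
    K,k1,R,t=cam(n); d=cv2.undistortPoints(np.array([[uv]],float),K,np.array([k1,0,0,0,0.]))[0,0]
    v=R.T@np.array([d[0],d[1],1.]); return -R.T@t,v
def onplane(n,uv,z):
    c,v=ray(n,uv); return c+v*(z-c[2])/v[2]
def cross(uv1,uv2,n1="scene",n2="top"):
    c1,v1=ray(n1,uv1);c2,v2=ray(n2,uv2)
    s=np.linalg.lstsq(np.c_[v1,-v2],c2-c1,rcond=None)[0]
    a,b=c1+s[0]*v1,c2+s[1]*v2
    return (a+b)/2,np.linalg.norm(a-b)
def cloud(n,D):
    K,k1,R,t=cam(n); u,v=np.meshgrid(np.arange(640),np.arange(480))
    d=cv2.undistortPoints(np.stack([u,v],-1).reshape(-1,1,2).astype(float),K,np.array([k1,0,0,0,0.]))[:,0]
    P=np.c_[d,np.ones(len(d))]*D.reshape(-1,1)
    return ((P-t)@R).reshape(480,640,3)
def snap(n,tag):
    I,D=viewer.snapshot(n); cv2.imwrite(f"pics/{tag}.png",I[...,::-1]); np.savez(f"pics/{tag}.npz",I=I,D=D); return I,D
E
python3 - <<'E'
from h import *
for n in("scene","top"):
    snap(n,n+"0"); K,k1,R,t=cam(n); print(n,K.ravel().round(1),k1,(-R.T@t).round(),R[2].round(2))
s=sense();print(s,bot.pinch_z)
E
```

```text
pics
scene [477.7   0.  307.9   0.  477.7 243.6   0.    0.    1. ] -0.11679736915948367 [ -18. -127.  660.] [ 0.68  0.35 -0.65]
top [463.9   0.  317.2   0.  463.9 241.9   0.    0.    1. ] -0.11347050769701802 [396. 214. 948.] [ 0.17 -0.02 -0.98]
{'time': 0.1, 'joint_positions': array([ 1.11539307e+00,  3.51162454e-01,  1.65235593e+00,  1.56064873e-05,
        1.13911073e+00, -8.46232795e-02]), 'qvel': array([-0.00046186, -0.00047432, -0.00036956, -0.00019079, -0.00035496,
       -0.00057281]), 'joint_torque': array([ 1.53638768e-03, -4.98016012e+01, -2.85704184e+01,  7.01221428e-02,
        2.38266232e-02, -1.76327961e-05]), 'tool_pos': array([199.13541114, 512.3502821 , 218.16775022]), 'eef_rot': array([-5.79045849e-01, -3.08747227e+00,  1.56299892e-03]), 'ft_force': array([ 0.25690995, -0.37464024, -1.05063816]), 'moment': array([-0.0273006 , -0.05405468,  0.00652417]), 'gripper_force': 0.0, 'finger_gap': 93.42791911547005} 18.8
```

View pics/scene0.png

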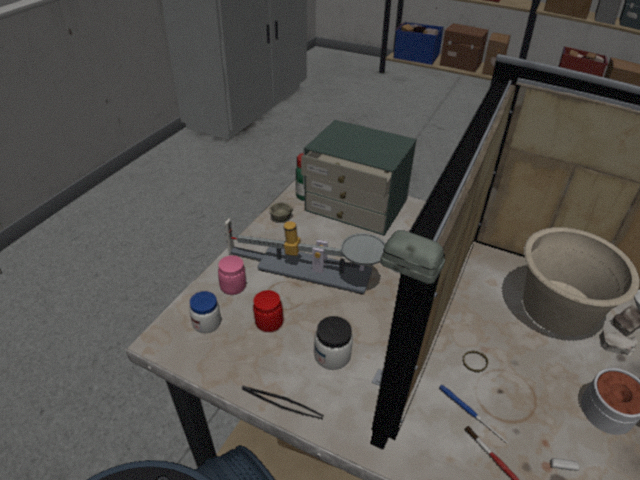

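View pics/top0.png

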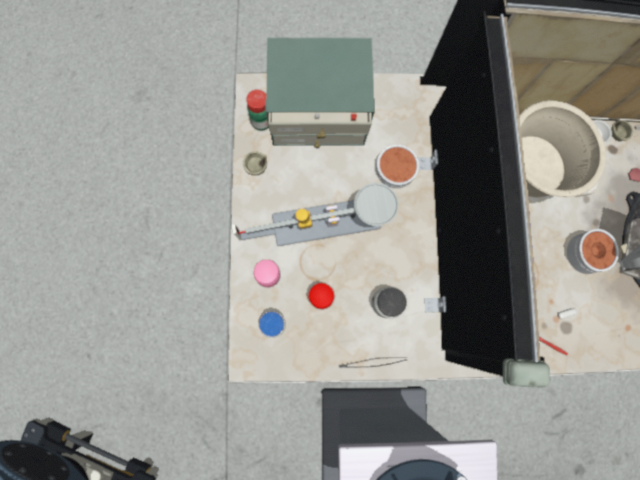

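The blue-capped jar is at scene (204,312) and top (271,322). The look-alikes are a pink jar at (232,275)/(266,273) and a red jar at (268,310)/(321,296); the larger black-capped jar is at (333,342)/(389,301). Only the first has a white body with a blue cap. The pan is at (363,249)/(375,205) and the brass knob at (291,233)/(302,216).

Run:
```python
from h import *
L={n:np.load(f"pics/{n}0.npz") for n in("scene","top")}
def cc(n,lo,hi,box):
    H=cv2.cvtColor(L[n]["I"],cv2.COLOR_RGB2HSV); m=cv2.inRange(H,lo,hi); k=np.zeros_like(m); x0,y0,x1,y1=box; k[y0:y1,x0:x1]=m[y0:y1,x0:x1]
    _,lab,st,c=cv2.connectedComponentsWithStats(k); i=1+st[1:,4].argmax(); return lab==i,c[i],st[i]
P={n:cloud(n,L[n]["D"]) for n in L}
def rep(name,n,m,c,st):
    p=P[n][m]; p=p[L[n]["D"][m]>0]; zt=np.percentile(p[:,2],90); q=p[p[:,2]>zt-4]
    print(name,n,c.round(1),st,"zt",zt.round(1),"top mid",((q.min(0)+q.max(0))/2).round(1),"span",np.ptp(q,axis=0).round(), "mean",q.mean(0).round(1))
B=((100,120,40),(130,255,255)); Y=((12,130,90),(30,255,255))
for name,(lo,hi),bs,bt in(("blue",B,(180,280,230,330),(250,300,295,345)),("knob",Y,(275,210,310,265),(285,200,320,235))):
    for n,b in(("scene",bs),("top",bt)): rep(name,n,*cc(n,lo,hi,b))
# pan from depth: points around z 60..100 near pan
for n,b in(("scene",(335,228,390,270)),("top",(350,180,402,232))):
    x0,y0,x1,y1=b; k=np.zeros((480,640),bool);k[y0:y1,x0:x1]=1
    k&=(P[n][...,2]>74)&(P[n][...,2]<100); _,lab,st,c=cv2.connectedComponentsWithStats(k.astype(np.uint8)); i=1+st[1:,4].argmax(); rep("pan",n,lab==i,c[i],st[i])
    q=P[n][lab==i];print(np.percentile(q[:,2],[5,25,50,75,95]).round(1), cv2.minEnclosingCircle(q[:,:2].astype(np.float32)))
# surface height check, and bystanders (x,y,z)
for nm,uv in(("black",(389,301)),("red",(321,296)),("pink",(266,273)),("tip",(241,232)),("cruc?",(256,162)),("redpot",(398,163)),("table",(330,330))): print(nm,P["top"][uv[1],uv[0]].round())
S=L["scene"]["I"][180:380,150:410];T=L["top"]["I"][140:350,225:445]
cv2.imwrite("pics/crop.png",np.vstack([cv2.resize(S,(390,300),interpolation=2),cv2.resize(T,(390,300),interpolation=2)])[...,::-1] if 0 else np.hstack([cv2.resize(S,(400,400),interpolation=2),cv2.resize(T,(400,400),interpolation=2)])[...,::-1])
```

```text
blue scene [202.9 302.4] [190 292  26  22 454] zt 60.9 top mid [392.6 287.2  60. ] span [45. 44.  6.] mean [391.8 287.2  59.6]
blue top [271.  323.7] [260 312  23  24 421] zt 62.3 top mid [395.1 288.5  62. ] span [43. 42.  7.] mean [394.6 288.9  60.7]
knob scene [291.5 242.2] [284 231  16  24 198] zt 91.7 top mid [588.8 222.9  93.9] span [11. 13. 12.] mean [587.1 222.3  92.7]
knob top [303.3 218.3] [296 209  15  19 211] zt 108.3 top mid [595.  228.3 107.4] span [21. 22.  6.] mean [595.  228.4 107.1]
pan scene [362.4 248.6] [ 341  233   44   33 1136] zt 88.2 top mid [618.9  89.6  88. ] span [86. 79.  8.] mean [619.6  89.8  86. ]
[83.3 84.4 85.1 86.2 88.9] ((619.3171997070312, 86.93157196044922), 43.67461395263672)
pan top [376.  203.8] [ 355  183   43   42 1422] zt 88.5 top mid [620.5  86.7  88.6] span [82. 82.  8.] mean [620.2  86.5  86.6]
[82.8 84.3 85.5 86.8 89.6] ((620.0459594726562, 86.46033477783203), 42.016746520996094)
black [435.  65.  72.]
red [446. 193.  62.]
pink [491. 299.  61.]
tip [576. 351.  40.]
cruc? [735. 328.   6.]
redpot [724.  28.  27.]
table [381. 174.  -0.]
```

View pics/crop.png

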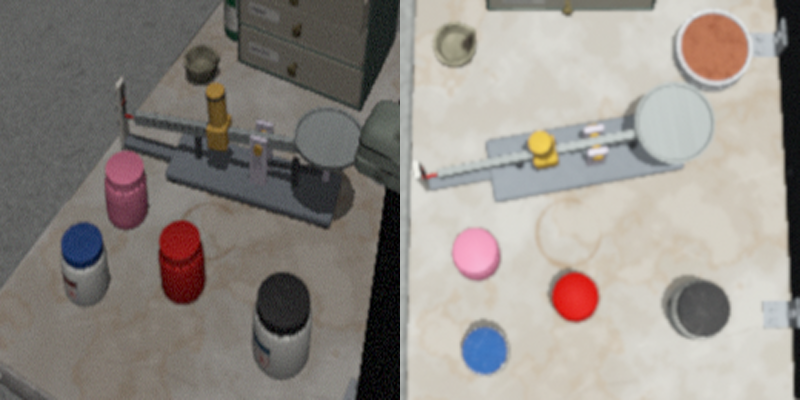

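The enlarged crop confirms it: the blue-capped white jar is at (394,288) mm with its top at about 61 mm, and the pan centre is at about (620,87) with its floor at about 85 mm. I'm moving above the jar; the tool's y axis is already at 69°, clear of the pink and red jars.

>>> arm_command(
  rows=[
    [[-33,-17.3,8],[0,0,0]],
    [[-33,-17.3,8],[0,0,0]],
    [[-33,-17.3,8],[0,0,0]],
    [[-33,-17.3,8],[0,0,0]],
    [[-33,-17.3,8],[0,0,0]],
    [[-33,-17.3,8],[0,0,0]],
    [[-33,-17.3,8],[0,0,0]],
    [[-33,-17.3,8],[0,0,0]],
    [[0,0,0],[0,0,0]],
    [[0,0,0],[0,0,0]],
  ],
  claw=1,
  grip_force=15,
)

```text
time: 1.1
tool_pos: [395.2, 287.6, 154.4]
eef_rot: [-0.582, -3.087, 0.001]
ft_force: [-0.1, 0.8, 1.2]
finger_gap: 92.8
gripper_force: 0.0
```

```bash
cat >> h.py <<'E'
def togo(target):
    s=sense(); R=cv2.Rodrigues(s["eef_rot"])[0]; print("t",s["time"],"tcp",s["tool_pos"].round(1),"y",R[:,1].round(3),"gap",round(s["finger_gap"],1),"F",s["ft_force"].round(1))
    print("togo",(R.T@(np.array(target)-s["tool_pos"])).round(1))
E
python3 - <<'E'
from h import *
togo((394,288,16))
for n in("scene","top"):
    P=cloud(n,np.load(f"pics/{n}0.npz")["D"]).reshape(-1,3)
    for x in(300,400,500,600,700):
        q=P[(abs(P[:,0]-x)<15)&(P[:,1]>-150)&(P[:,1]<30)&(P[:,2]>100)]
        if len(q): print(n,x,"wall y max",q[:,1].max().round(),np.percentile(q[:,1],90).round(),"z max",q[:,2].max().round())
E
```

```text
t 1.1 tcp [395.2 287.6 154.4] y [ 0.364  0.931 -0.   ] gap 92.8 F [-0.1  0.8  1.2]
togo [  1.2  -0.  138.4]
scene 300 wall y max -33.0 -46.0 z max 377.0
scene 400 wall y max -45.0 -50.0 z max 365.0
scene 500 wall y max -45.0 -51.0 z max 365.0
scene 600 wall y max -45.0 -50.0 z max 365.0
scene 700 wall y max -45.0 -52.0 z max 364.0
top 300 wall y max -33.0 -37.0 z max 377.0
top 400 wall y max -44.0 -46.0 z max 366.0
top 500 wall y max -45.0 -47.0 z max 365.0
top 600 wall y max -45.0 -47.0 z max 367.0
top 700 wall y max -44.0 -47.0 z max 365.0
```

>>> arm_command(
  rows=[
    [[1,0,28],[0,0,0]],
    [[0,0,28],[0,0,0]],
    [[0,0,28],[0,0,0]],
    [[0,0,28],[0,0,0]],
    [[0,0,18],[0,0,0]],
    [[0,0,8],[0,0,0]],
    [[0,0,0],[0,0,0]],
    [[0,0,0],[0,0,0]],
  ],
)

```text
time: 1.9
tool_pos: [394.4, 289.0, 17.4]
eef_rot: [0.578, 3.087, 0.001]
ft_force: [-0.0, -0.3, 0.4]
finger_gap: 93.3
gripper_force: 0.0
```

>>> arm_command(
  rows=[
    [[0,0,0],[0,0,0]],
    [[0,0,0],[0,0,0]],
    [[0,0,0],[0,0,0]],
    [[0,0,0],[0,0,0]],
    [[0,0,0],[0,0,0]],
    [[0,0,0],[0,0,0]],
    [[0,0,0],[0,0,0]],
    [[0,0,0],[0,0,0]],
    [[0,0,0],[0,0,0]],
    [[0,0,0],[0,0,0]],
  ],
  claw=-1,
  grip_force=15,
)

```text
time: 2.9
tool_pos: [394.3, 288.4, 16.7]
eef_rot: [0.579, 3.088, 0.0]
ft_force: [-0.7, 0.6, 1.5]
finger_gap: 51.3
gripper_force: 15.0
```

>>> arm_command(
  rows=[
    [[0,0,-15],[0,0,0]],
    [[0,0,-25],[0,0,0]],
    [[0,0,-30],[0,0,0]],
    [[0,0,-30],[0,0,0]],
    [[0,0,-30],[0,0,0]],
    [[0,0,0],[0,0,0]],
  ],
)

```text
time: 3.5
tool_pos: [395.6, 289.2, 149.7]
eef_rot: [0.578, 3.084, 0.006]
ft_force: [0.9, 0.2, -2.2]
finger_gap: 50.9
gripper_force: 14.9
```

>>> arm_command(
  rows=[
    [[-10,-4,0],[0,0,0]],
    [[-25,-9,0],[0,0,0]],
    [[-28,-10,0],[0,0,0]],
    [[-28,-10,0],[0,0,0]],
    [[-28,-10,0],[0,0,0]],
    [[-28,-11,0],[0,0,0]],
    [[-28,-11,0],[0,0,0]],
    [[-28,-11,0],[0,0,0]],
    [[-28,-10,0],[0,0,0]],
    [[-27,-10,0],[0,0,0]],
    [[-18,-7,0],[0,0,0]],
    [[-7,-3,0],[0,0,0]],
    [[0,0,0],[0,0,0]],
    [[0,0,0],[0,0,0]],
    [[0,0,0],[0,0,0]],
  ],
)

```text
time: 5.0
tool_pos: [618.9, 87.6, 146.3]
eef_rot: [-0.578, -3.087, 0.0]
ft_force: [0.3, 0.7, -1.6]
finger_gap: 51.2
gripper_force: 14.9
```

Run:
```python
from h import *
togo((620,87.5,100))
a,_=snap("scene","s1"); b,_=snap("top","t1")
cv2.imwrite("pics/v1.png",np.hstack([cv2.resize(a[150:330,220:460],(400,300)),cv2.resize(b[130:280,270:470],(400,300))])[...,::-1])
P=cloud("scene",np.load("pics/s1.npz")["D"]);I=cv2.cvtColor(a,cv2.COLOR_RGB2HSV)
m=(cv2.inRange(I,(100,120,40),(130,255,255))>0)&(abs(P[...,0]-620)<60)&(abs(P[...,1]-87)<60); q=P[m]
print(len(q),np.percentile(q,[5,50,95],axis=0).round())
```

```text
t 5.0 tcp [618.9  87.6 146.3] y [ 0.362  0.932 -0.   ] gap 51.2 F [ 0.3  0.7 -1.6]
togo [-1.1  0.3 46.3]
356 [[595.  71. 183.]
 [608.  88. 190.]
 [631. 105. 191.]]
```

View pics/v1.png

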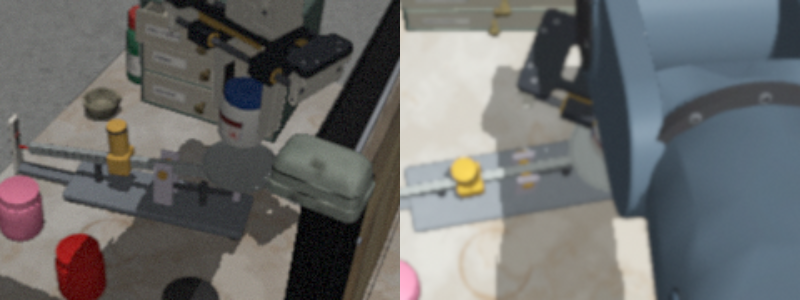

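The left half shows the jar held upright over the pan in the scene view. In the top view the arm hides the pan. Lowering it until the pan nears its stop.

>>> arm_command(
  rows=[
    [[-1,0,10],[0,0,0]],
    [[0,0,15],[0,0,0]],
    [[0,0,12],[0,0,0]],
    [[0,0,5],[0,0,0]],
    [[0,0,3],[0,0,0]],
    [[0,0,3],[0,0,0]],
    [[0,0,3],[0,0,0]],
    [[0,0,3],[0,0,0]],
    [[0,0,0],[0,0,0]],
    [[0,0,0],[0,0,0]],
  ],
)

```text
time: 6.1
tool_pos: [620.6, 86.6, 92.7]
eef_rot: [0.579, 3.088, 0.0]
ft_force: [0.4, 0.0, -0.8]
finger_gap: 51.0
gripper_force: 14.9
```

>>> arm_command(
  rows=[
    [[0,0,2],[0,0,0]],
    [[0,0,2],[0,0,0]],
    [[0,0,1.5],[0,0,0]],
    [[0,0,0.5],[0,0,0]],
    [[0,0,0],[0,0,0]],
    [[0,0,0],[0,0,0]],
    [[0,0,0],[0,0,0]],
  ],
)

```text
time: 6.8
tool_pos: [620.5, 86.6, 86.7]
eef_rot: [-0.579, -3.088, 0.0]
ft_force: [0.1, -0.3, -0.6]
finger_gap: 51.2
gripper_force: 14.9
```

>>> arm_command(
  rows=[
    [[0,0,1],[0,0,0]],
    [[0,0,1],[0,0,0]],
    [[0,0,0],[0,0,0]],
    [[0,0,0],[0,0,0]],
    [[0,0,0],[0,0,0]],
  ],
)

```text
time: 7.3
tool_pos: [620.5, 86.6, 84.6]
eef_rot: [0.579, 3.088, -0.0]
ft_force: [-0.4, 0.1, -0.0]
finger_gap: 51.3
gripper_force: 14.9
```

Run:
```python
from h import *
togo((620,87.5,84)); a,_=snap("scene","s2")
cv2.imwrite("pics/v2.png",cv2.resize(a[160:300,215:455],(800,466),interpolation=2)[...,::-1])
```

```text
t 7.3 tcp [620.5  86.6  84.6] y [ 0.362  0.932 -0.   ] gap 51.3 F [-0.4  0.1 -0. ]
togo [0.8 0.6 0.6]
```

View pics/v2.png

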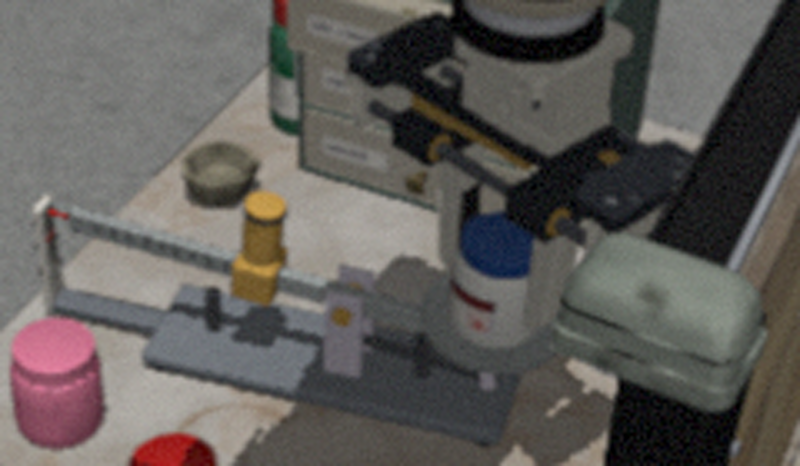

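The jar is in the pan, with the beam tip (57,213 in the crop) up at its pan-down stop. Releasing and rising.

>>> arm_command(
  rows=[
    [[0,0,0],[0,0,0]],
    [[0,0,0],[0,0,0]],
    [[0,0,0],[0,0,0]],
    [[0,0,0],[0,0,0]],
    [[0,0,0],[0,0,0]],
    [[0,0,0],[0,0,0]],
    [[0,0,0],[0,0,0]],
    [[0,0,0],[0,0,0]],
  ],
  claw=1,
)

```text
time: 8.15
tool_pos: [620.5, 86.6, 84.6]
eef_rot: [-0.579, -3.088, 0.0]
ft_force: [-0.3, 0.2, -0.7]
finger_gap: 93.5
gripper_force: 0.0
```

>>> arm_command(
  rows=[
    [[0,0,-8],[0,0,0]],
    [[0,0,-15],[0,0,0]],
    [[0,0,-20],[0,0,0]],
    [[0,0,-20],[0,0,0]],
    [[0,0,-20],[0,0,0]],
    [[0,0,-20],[0,0,0]],
    [[0,0,0],[0,0,0]],
    [[0,0,0],[0,0,0]],
  ],
)

```text
time: 8.95
tool_pos: [620.6, 86.7, 188.2]
eef_rot: [0.579, 3.087, 0.0]
ft_force: [0.2, 0.1, -0.1]
finger_gap: 92.8
gripper_force: 0.0
```

>>> arm_command(
  rows=[
    [[9,16,0],[0,0,0]],
    [[19,34,0],[0,0,0]],
    [[19,34,0],[0,0,0]],
    [[19,34,0],[0,0,0]],
    [[19,34,0],[0,0,0]],
    [[19,34,0],[0,0,0]],
    [[9,20,0],[0,0,0]],
    [[0,0,0],[0,0,-0.135]],
    [[0,0,0],[0,0,-0.135]],
    [[0,0,0],[0,0,-0.135]],
    [[0,0,0],[0,0,-0.135]],
    [[0,0,0],[0,0,0]],
    [[0,0,0],[0,0,0]],
  ],
  claw=-0.1,
)

```text
time: 10.25
tool_pos: [589.3, 320.1, 186.9]
eef_rot: [0.26, -3.13, 0.0]
ft_force: [-0.0, -0.5, -0.5]
finger_gap: 42.2
gripper_force: 0.0
```

Run:
```python
from h import *
togo((595,228,100))
a,Da=snap("scene","s3"); b,Db=snap("top","t3")
cv2.imwrite("pics/v3.png",np.hstack([cv2.resize(a[150:330,220:460],(400,300),interpolation=2),cv2.resize(b[130:280,220:420],(400,300),interpolation=2)])[...,::-1])
for n,I,D,bx in(("scene",a,Da,(265,200,330,270)),("top",b,Db,(285,195,320,240))):
    P=cloud(n,D); H=cv2.cvtColor(I,cv2.COLOR_RGB2HSV); m=np.zeros((480,640),bool); x0,y0,x1,y1=bx
    m[y0:y1,x0:x1]=(cv2.inRange(H,(12,130,90),(30,255,255))>0)[y0:y1,x0:x1]; q=P[m]; zt=np.percentile(q[:,2],95); v,u=np.nonzero(m&(P[...,2]>zt-6)); q=P[v,u]
    print(n,m.sum(),zt.round(),"top uv",u.mean().round(1),v.mean().round(1),q.mean(0).round(1),((q.min(0)+q.max(0))/2).round(1),np.ptp(q,axis=0).round())
    m=(cv2.inRange(H,(100,120,40),(130,255,255))>0)&(abs(P[...,0]-620)<60)&(abs(P[...,1]-87)<60)
    if m.any(): q=P[m]; q=q[q[:,2]>np.percentile(q[:,2],90)-4]; print(" cap",((q.min(0)+q.max(0))/2).round(1),np.ptp(q,axis=0).round())
```

```text
t 10.25 tcp [589.3 320.1 186.9] y [-0.165  0.986 -0.   ] gap 42.2 F [-0.  -0.5 -0.5]
togo [  9.5 -91.7  87. ]
scene 310 119.0 top uv 294.0 221.5 [594.8 219.5 117.4] [595.3 219.5 117. ] [22. 22.  6.]
 cap [617.2  85.6 127.8] [45. 44.  5.]Traceback (most recent call last):
  File "<stdin>", line 7, in <module>
    return _quantile_unchecked(
        a, q, axis, out, overwrite_input, method, keepdims, weights)
    return _ureduce(a,
                    func=_quantile_ureduce_func,
    ...<5 lines>...
                    overwrite_input=overwrite_input,
                    method=method)
    r = func(a, **kwargs)
    result = _quantile(arr,
                       quantiles=q,
    ...<2 lines>...
                       out=out,
                       weights=wgt)
    slices_having_nans = np.isnan(arr[-1, ...])
                                  ~~~^^^^^^^^^
IndexError: index -1 is out of bounds for axis 0 with size 0
```

View pics/v3.png

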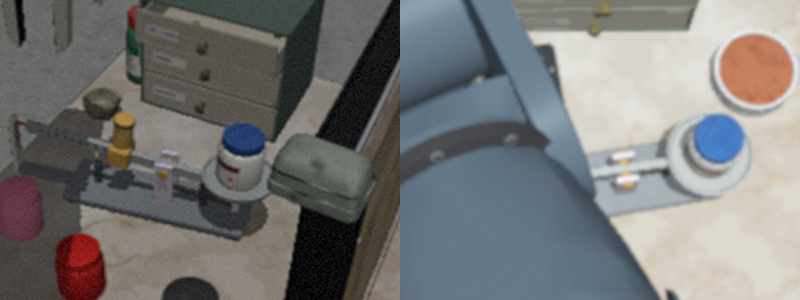

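The jar stands upright in the pan with its cap at about (617,86,128) mm. The knob (left half, 122,132) has its top at about (596,221,118) mm. Moving the 42 mm gap around the knob.

>>> arm_command(
  rows=[
    [[0.6,-10,0],[0,0,0]],
    [[2,-20,0],[0,0,0]],
    [[2,-20,0],[0,0,0]],
    [[2,-20,0],[0,0,0]],
    [[2,-18,0],[0,0,0]],
    [[1,-10,0],[0,0,0]],
    [[0,0,0],[0,0,0]],
    [[0,0,15],[0,0,0]],
    [[0,0,20],[0,0,0]],
    [[0,0,12],[0,0,0]],
    [[0,0,0],[0,0,0]],
    [[0,0,0],[0,0,0]],
  ],
)

```text
time: 11.55
tool_pos: [596.9, 221.8, 140.5]
eef_rot: [0.266, -3.13, 0.0]
ft_force: [0.0, -0.6, 0.8]
finger_gap: 41.8
gripper_force: 0.0
```

Run:
```python
from h import *
togo((596,222,92))
a,Da=snap("scene","s4")
cv2.imwrite("pics/v4.png",cv2.resize(a[160:300,215:455],(800,466),interpolation=2)[...,::-1])
```

```text
t 11.55 tcp [596.9 221.8 140.5] y [-0.169  0.986  0.   ] gap 41.8 F [ 0.  -0.6  0.8]
togo [ 0.8  0.4 48.5]
```

View pics/v4.png

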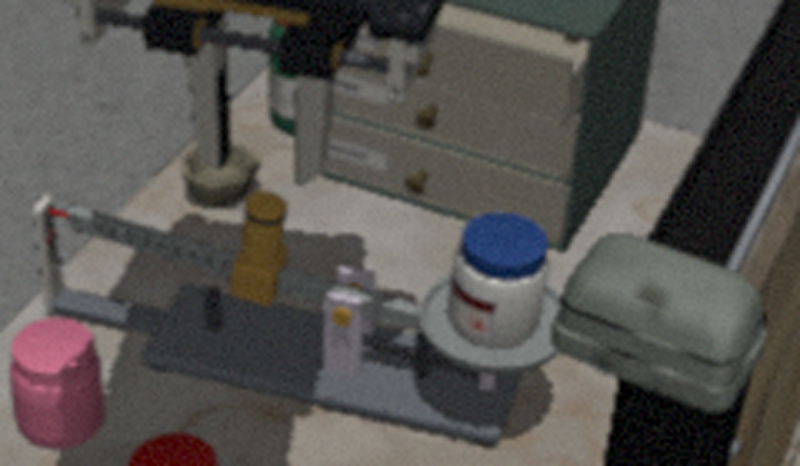

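The fingers (205,100 and 312,130) straddle the knob (265,205) from above. Descending, then pushing outward.

>>> arm_command(
  rows=[
    [[1,0,12],[0,0,0]],
    [[0,0,16],[0,0,0]],
    [[0,0,14],[0,0,0]],
    [[0,0,6],[0,0,0]],
    [[0,0,0],[0,0,0]],
    [[0,3,0],[0,0,0]],
    [[0,3,0],[0,0,0]],
    [[0,3,0],[0,0,0]],
    [[0,3,0],[0,0,0]],
    [[0,3,0],[0,0,0]],
    [[0,3,0],[0,0,0]],
    [[0,3,0],[0,0,0]],
    [[0,3,0],[0,0,0]],
    [[0,3,0],[0,0,0]],
    [[0,2,0],[0,0,0]],
    [[0,-4,0],[0,0,0]],
    [[0,-1,0],[0,0,0]],
    [[0,0,0],[0,0,0]],
    [[0,0,0],[0,0,0]],
    [[0,0,0],[0,0,0]],
  ],
)

```text
time: 13.6
tool_pos: [591.8, 244.8, 92.6]
eef_rot: [0.265, -3.13, -0.0]
ft_force: [0.9, 0.3, 0.2]
finger_gap: 41.9
gripper_force: 0.0
```

```bash
cat >> h.py <<'E'
def tip(tag):
    a,D=snap("scene",tag); P=cloud("scene",D)
    H=cv2.cvtColor(a,cv2.COLOR_RGB2HSV).astype(int); x0,y0,x1,y1=222,205,250,255
    m=np.zeros((480,640),bool); s=H[y0:y1,x0:x1]; m[y0:y1,x0:x1]=((s[...,0]<8)|(s[...,0]>170))&(s[...,1]>90)&(s[...,2]>40)
    n,lab,st,c=cv2.connectedComponentsWithStats(m.astype(np.uint8))
    for i in range(1,n):
        if st[i,4]>1: print(" red",c[i].round(1),st[i])
    # beam slope: bright edge of bar -> points with depth on the beam line, s from pivot
    d=np.array([-.172,.985]); rel=P[...,:2]-np.array([605.4,171.2]); sx=rel@d; off=rel@np.array([.985,.172])
    k=(abs(off)<5)&(sx>20)&(sx<178)&(P[...,2]>35)&(P[...,2]<95)
    H8=H; brass=(H[...,0]>10)&(H[...,0]<32)&(H[...,1]>110); kb=k&~brass
    for lo in range(20,180,20):
        q=kb&(sx>=lo)&(sx<lo+20)
        if q.sum()>5: print(f"  s{lo+10}: top z {np.percentile(P[q][:,2],85):.1f} n{q.sum()}",end="")
    print()
    b=brass&(abs(off)<30)&(sx>30)&(sx<180)&(P[...,2]>60)
    if b.sum(): zt=np.percentile(P[b][:,2],95); print(" brass s",np.median(sx[b]).round(1),"ztop",zt.round(1))
E
python3 - <<'E'
from h import *
togo((596,222,92)); tip("s5")
I=np.load("pics/s4.npz")["I"];H=cv2.cvtColor(I,cv2.COLOR_RGB2HSV)
E
```

```text
t 13.6 tcp [591.8 244.8  92.6] y [-0.168  0.986  0.   ] gap 41.9 F [0.9 0.3 0.2]
togo [ -0.3 -23.2   0.6]
 red [231.4 223.4] [229 222   6   3  11]
 red [229.7 230.7] [229 230   2   2   3]
  s30: top z 71.0 n72  s50: top z 72.9 n70  s70: top z 73.2 n6  s90: top z 77.2 n59  s110: top z 78.3 n73  s130: top z 80.9 n66  s150: top z 83.5 n71  s170: top z 83.8 n47
 brass s 70.9 ztop 209.5
```

>>> arm_command(
  rows=[
    [[0,3,0],[0,0,0]],
    [[0,3,0],[0,0,0]],
    [[0,3,0],[0,0,0]],
    [[0,3,0],[0,0,0]],
    [[0,3,0],[0,0,0]],
    [[0,3,0],[0,0,0]],
    [[0,2,0],[0,0,0]],
    [[0,-4,0],[0,0,0]],
    [[0,-1,0],[0,0,0]],
    [[0,0,0],[0,0,0]],
    [[0,0,0],[0,0,0]],
    [[0,0,0],[0,0,0]],
    [[0,0,0],[0,0,0]],
    [[0,0,0],[0,0,0]],
  ],
)

```text
time: 15.05
tool_pos: [589.3, 259.6, 92.6]
eef_rot: [0.265, -3.13, -0.0]
ft_force: [0.2, 1.3, -0.5]
finger_gap: 41.9
gripper_force: 0.0
```

Run:
```python
from h import *
togo((596,222,92)); tip("s6")
```

```text
t 15.05 tcp [589.3 259.6  92.6] y [-0.168  0.986  0.   ] gap 41.9 F [ 0.2  1.3 -0.5]
togo [ -0.2 -38.2   0.6]
 red [231.6 223.6] [230 223   5   2   8]
 red [229.8 230.2] [229 229   2   3   4]
  s30: top z 71.0 n76  s50: top z 72.8 n73  s70: top z 74.4 n59  s90: top z 44.0 n21  s110: top z 79.0 n56  s130: top z 80.9 n70  s150: top z 83.2 n72  s170: top z 84.2 n46
 brass s 85.4 ztop 209.4
```

Still at the stop (poise ≈ 35 mm). Pushing on in 12 mm steps.

>>> arm_command(
  rows=[
    [[0,3,0],[0,0,0]],
    [[0,3,0],[0,0,0]],
    [[0,3,0],[0,0,0]],
    [[0,3,0],[0,0,0]],
    [[0,3,0],[0,0,0]],
    [[0,2,0],[0,0,0]],
    [[0,-4,0],[0,0,0]],
    [[0,-1,0],[0,0,0]],
    [[0,0,0],[0,0,0]],
    [[0,0,0],[0,0,0]],
    [[0,0,0],[0,0,0]],
    [[0,0,0],[0,0,0]],
    [[0,0,0],[0,0,0]],
    [[0,0,0],[0,0,0]],
    [[0,0,0],[0,0,0]],
  ],
)

```text
time: 16.6
tool_pos: [587.3, 271.5, 92.6]
eef_rot: [0.266, -3.13, -0.0]
ft_force: [-1.0, 1.5, -0.4]
finger_gap: 42.0
gripper_force: 0.0
```

Run:
```python
from h import *
togo((596,222,92)); tip("s7")
```

```text
t 16.6 tcp [587.3 271.5  92.6] y [-0.168  0.986  0.   ] gap 42.0 F [-1.   1.5 -0.4]
togo [ -0.2 -50.2   0.6]
 red [231.6 223.7] [230 223   5   2   7]
  s30: top z 71.1 n67  s50: top z 73.1 n70  s70: top z 75.0 n69  s90: top z 75.1 n66  s110: top z 80.3 n9  s130: top z 80.6 n71  s150: top z 83.0 n71  s170: top z 84.1 n45
 brass s 97.6 ztop 209.9
```

>>> arm_command(
  rows=[
    [[0,3,0],[0,0,0]],
    [[0,3,0],[0,0,0]],
    [[0,3,0],[0,0,0]],
    [[0,3,0],[0,0,0]],
    [[0,3,0],[0,0,0]],
    [[0,2,0],[0,0,0]],
    [[0,-4,0],[0,0,0]],
    [[0,-1,0],[0,0,0]],
    [[0,0,0],[0,0,0]],
    [[0,0,0],[0,0,0]],
    [[0,0,0],[0,0,0]],
    [[0,0,0],[0,0,0]],
    [[0,0,0],[0,0,0]],
    [[0,0,0],[0,0,0]],
    [[0,0,0],[0,0,0]],
  ],
)

```text
time: 18.15
tool_pos: [585.3, 283.3, 92.7]
eef_rot: [-0.266, 3.13, -0.0]
ft_force: [-0.3, -0.2, 0.2]
finger_gap: 41.8
gripper_force: 0.0
```

Run:
```python
from h import *
togo((596,222,92)); tip("s8")
```

```text
t 18.15 tcp [585.3 283.3  92.7] y [-0.168  0.986 -0.   ] gap 41.8 F [-0.3 -0.2  0.2]
togo [ -0.2 -62.2   0.7]
 red [230.3 225.6] [229 225   4   2   7]
 red [229.8 230.2] [229 229   2   3   4]
  s30: top z 69.6 n70  s50: top z 71.0 n69  s70: top z 72.4 n68  s90: top z 73.2 n96  s110: top z 90.6 n12  s130: top z 77.0 n34  s150: top z 78.0 n67  s170: top z 78.6 n47
 brass s 111.0 ztop 209.2
```

>>> arm_command(
  rows=[
    [[0,3,0],[0,0,0]],
    [[0,3,0],[0,0,0]],
    [[0,3,0],[0,0,0]],
    [[0,3,0],[0,0,0]],
    [[0,3,0],[0,0,0]],
    [[0,2,0],[0,0,0]],
    [[0,1,0],[0,0,0]],
    [[0,-4,0],[0,0,0]],
    [[0,-5,0],[0,0,0]],
    [[0,0,0],[0,0,0]],
    [[0,0,0],[0,0,0]],
    [[0,0,0],[0,0,0]],
    [[0,0,0],[0,0,0]],
    [[0,0,0],[0,0,0]],
    [[0,0,0],[0,0,0]],
    [[0,0,0],[0,0,0]],
    [[0,0,0],[0,0,0]],
  ],
)

```text
time: 19.9
tool_pos: [583.8, 292.2, 92.6]
eef_rot: [0.266, -3.13, 0.0]
ft_force: [-1.1, 0.1, -0.1]
finger_gap: 42.3
gripper_force: 0.0
```

Run:
```python
from h import *
togo((596,222,92)); tip("s9"); a=np.load("pics/s9.npz")["I"]
cv2.imwrite("pics/v9.png",cv2.resize(a[190:290,215:395],(800,444),interpolation=2)[...,::-1])
```

```text
t 19.9 tcp [583.8 292.2  92.6] y [-0.168  0.986 -0.   ] gap 42.3 F [-1.1  0.1 -0.1]
togo [ -0.2 -71.2   0.6]
 red [231.5 229.5] [230 228   5   4  11]
  s30: top z 68.5 n74  s50: top z 68.7 n68  s70: top z 68.6 n70  s90: top z 69.0 n96  s110: top z 69.1 n49  s150: top z 70.5 n58  s170: top z 70.0 n51
 brass s 122.5 ztop 209.9
```

View pics/v9.png

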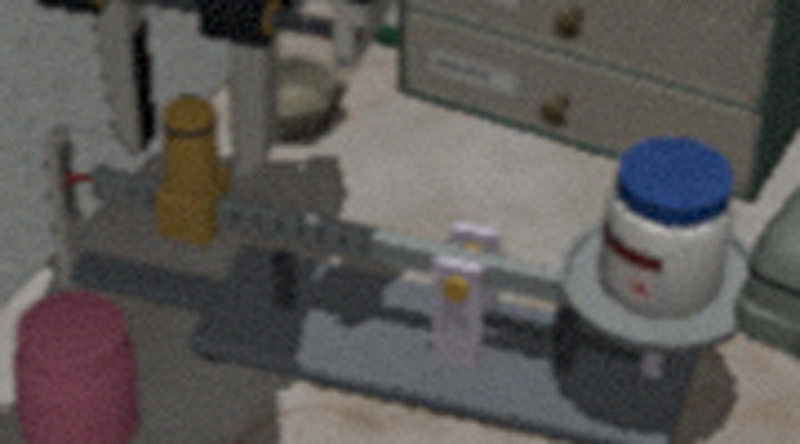

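The red tip (78,178 in the crop) points at the mark. The measured tilt is about -0.015, so I'll nudge it 3 mm outward for margin, then withdraw.

>>> arm_command(
  rows=[
    [[0,3,0],[0,0,0]],
    [[0,3,0],[0,0,0]],
    [[0,3,0],[0,0,0]],
    [[0,2,0],[0,0,0]],
    [[0,1,0],[0,0,0]],
    [[0,-4,0],[0,0,0]],
    [[0,-5,0],[0,0,0]],
    [[0,0,0],[0,0,0]],
    [[0,0,0],[0,0,0]],
    [[0,0,0],[0,0,0]],
    [[0,0,-8],[0,0,0]],
    [[0,0,-12],[0,0,0]],
    [[0,0,-20],[0,0,0]],
    [[0,0,-20],[0,0,0]],
    [[0,0,-20],[0,0,0]],
    [[0,0,-10],[0,0,0]],
    [[0,0,0],[0,0,0]],
    [[0,0,0],[0,0,0]],
    [[0,0,0],[0,0,0]],
    [[0,0,0],[0,0,0]],
  ],
)

```text
time: 21.95
tool_pos: [582.9, 295.0, 181.7]
eef_rot: [0.265, -3.129, 0.001]
ft_force: [-0.1, 0.2, 0.3]
finger_gap: 41.6
gripper_force: 0.0
```

Run:
```python
from h import *
togo((596,222,180)); tip("s10"); a=np.load("pics/s10.npz")["I"]
cv2.imwrite("pics/v10.png",cv2.resize(a[190:290,215:395],(800,444),interpolation=2)[...,::-1])
D=np.load("pics/s10.npz")["D"];P=cloud("scene",D);m=(cv2.inRange(cv2.cvtColor(a,cv2.COLOR_RGB2HSV),(100,120,40),(130,255,255))>0)&(abs(P[...,0]-620)<60)&(abs(P[...,1]-87)<60)
q=P[m]; q=q[q[:,2]>np.percentile(q[:,2],90)-4]; print(" cap",((q.min(0)+q.max(0))/2).round(1))
```

```text
t 21.95 tcp [582.9 295.  181.7] y [-0.168  0.986 -0.   ] gap 41.6 F [-0.1  0.2  0.3]
togo [ -0.6 -74.1   1.7]
 red [232.  230.2] [229 229   7   3  12]
  s30: top z 67.6 n72  s50: top z 68.2 n70  s70: top z 67.8 n70  s90: top z 67.9 n97  s110: top z 68.2 n49  s150: top z 68.6 n52  s170: top z 69.0 n47
 brass s 124.1 ztop 298.9
 cap [617.9  84.8 135.4]
```

View pics/v10.png

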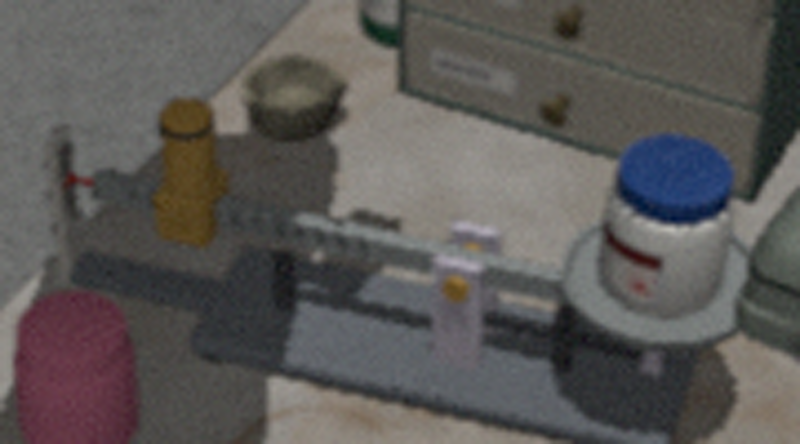

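The tip is on the red mark and the beam is within about 0.01 rad of level. The jar stands upright in the pan and the gripper is clear, so I'm handing in.

```bash
python3 -c "
from station import bot
print(bot.hand_in())"
```

```text
the job is handed in; nothing more can be done
None
```

The job is handed in at about 22 s of the 64 s allowed: the blue-capped jar stands upright in the pan, the counterpoise is about 74 mm out, the beam measured within about 0.01 rad of level, and the gripper is clear; the judge's result was not shown.

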